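Open a latched terminal box

TASK

Open the terminal box: press its orange snap tab down with the fingertips so that the catch lets the blue cover go, then push the cover by its upright rib along its guides, off its seat and right past the orange catch bar onto the grey rest deck, and leave it lying flat there. Only press and push: do not lift the cover, and do not disturb the small parts lying round the box.

Things in the scene. Friction and masses are not known exactly. Their poses are not given: they have to be found in the camera images.
- terminal_box: Grey terminal box screwed to the bench, fixed; aluminium plate 262 x 112 mm. Origin on the bench under the seat's centre. x: the way the cover slides off (roughly robot's left); y: to the tab's side (roughly towards the robot); z up. Black spring-ejector housing at x -78 to -54 mm, top z 39. Green terminals under the cover.
- seat (a point): Centre of the cover's seat, box (0, 0, 30) mm. Seat: x -45 to 45 mm. Side guides out to y = +-45.5 mm; their lips (y beyond +-34 mm, tops at z 39 mm) reach over the cover's side edges, so it can only slide along x there.
- deck (a point): Centre of the grey rest deck's top, box (114, 0, 29.5) mm. Deck: x 62 to 166 mm, 84 mm wide, flat, no lips; an end stop closes it at x 166 mm, top z 35.5 mm, so the cover's centre can go no farther than box x 122 mm.
- cover: Loose blue steel cover: plate 88 (x) x 76 (y) x 4 mm, 150 to 235 g, with an upright rib. Origin: centre of its underside, within 3 mm of the seat point when latched; axes as the box. Pressing the tab makes a 3 to 4 N spring kick it about 12 mm to +x over the catch bar, so it stays released when the tab is let go. Plate top behind the rib is free. It is clear of the catch bar from box x 101 mm on.
- rib (a point): Centre of the rear (-x) face of the cover's upright rib, 12 mm above the cover's underside and 13 mm behind its centre. The rib is 50 mm wide (y), 6 mm thick (x), top 20 mm above the underside (z 50 mm when seated). Push here towards box +x.
- tab_pad (a point): Centre of the top of the orange tab's thumb pad, 24 (x) x 26 (y) mm, at box (51.5, 72, 36) mm when up; it moves straight down. Same part as the orange catch bar across the path, box x 46.5 to 56.5 mm.
- tab (a joint): Travel of the snap tab, m: 0 up (catch bar in front of the cover's leading edge), 0.007 fully pressed. The catch lets go at about 4 mm; takes 1 to 4 N, then a hard stop at 7 mm. Springs back up when let go, but stays about 4 mm down (pushing up with about 1 N) while the cover lies over its catch bar.
- loupe_black: Bystander: loose black eye loupe, 37 x 37 x 30 mm, origin at the centre of its underside, about 100 to 120 mm beside the box's centre line.
- relay_blue: Bystander: loose small blue relay, 26 x 30 x 19 mm, origin at the centre of its underside.
- usb_black: Bystander: loose black memory stick, 39 x 53 x 8 mm, origin at the centre of its underside.
- switch_red: Bystander: loose black switch with red rocker, 36 x 33 x 22 mm, origin at the centre of its underside.
Things that resemble listed ones, but are neither listed nor needed, are in the scene too. What is meant by the cover is not pink, and is the larger of those in its own colour.

How it is judged:
By the outcome, as a careful person would: the job done as asked, in the order asked, and still so for the second after the job is handed in, with the robot touching nothing.
It also fails if it takes over 40 s, if anything falls off the work surface, if the arm or the gripper's body presses on something with over 40 N, if the wrist force passes 120 N, or if a joint passes its speed limit or range.

ROBOT

A 7-joint arm with a two-finger parallel gripper is mounted at the origin on a cart in front of the work surface, level with it; the furniture and walls round the work are solid. World frame = base frame: x ahead of the robot, y to its left, z up, the work surface at z = 0. Lengths are in m, angles in rad, forces in N, time in s.
With the tool pointing down it reaches from about 0.425 to 1.025 m from the base axis. Payload 3.6 kg.
Tool frame: the origin (TCP) lies at the very end of the fingers, on their centre line; the grasp point (between the pads) lies 19 mm behind it; z points along the fingers, y is the line along which they close (so a half turn about z gives the same grasp; the last joint's range is limited). The gripper opens to 85 mm and grips with 20 to 120 N. Pads are 22 mm wide; open, the fingers measure 114 mm over their backs; the gripper's body (76 mm by 85 mm) begins 54 mm behind the grasp point. The pads swing forward as they close: fully open they stand 13 mm farther back than shut.
Start: joints at [-1.335, 0.591, 0.048, 1.609, -0.033, 0.943, -0.034], TCP at [0.235, 0.686, 0.231] pointing down, gripper open.
Joint ranges: [-2.69, 2.69], [-0.47, 2.24], [-1.27, 1.36], [0.19, 2.51], [-1.53, 4.68], [0.08, 2.07], [-3.09, 3.09]. Speed limits (rad/s): [2.57, 2.57, 3.14, 3.14, 3.14, 3.14, 3.14].

INTERFACE

Orientations are given as a 3x3 rotation matrix whose columns are the frame's x, y, z axes.
In Python, from plant import monitor, cams, job gives the robot as it stands. The module is installed in compiled form; this text tells all that it offers.
- The arm moves only by the tool move_arm, never from a script. Its argument "rows" is a list of rows, each an object with "translation": the shift along the tool's x, y, z in mm, a list of three; "roll": the turn about the tool's z in degrees. A call has 1 to 5 rows; each row is the pose to reach, as a shift and turn from the pose commanded when the call began, along the tool's axes at that moment; what a row does not reach only later rows make up. A row lasts 1/10 s, in which the tool goes at most 50 mm and 8.59 degrees, less where a joint would pass 70% of its speed; a pose out of reach is approached as far as the arm can. A call with a gripper value outside its range is refused whole. "grip" is the finger opening in mm, from 0 to 85.4, set as the call begins (left out, the last holds). The fingers move at their own pace and stop on an object; "force" is the grip in N (left out, the last holds). Time passes only in rows, so rows that repeat a pose let the fingers close. It gives the time, the measured TCP pose, the force, the opening and the grip force at its end, in the units of the state.
- monitor.observe(): the state, without advancing time (a new reading comes with each control period).
- cams.get_image(name): name is "scene" or "top" or "wrist"; returns (picture, depth): 384x512x3 uint8, red, green, blue; 384x512 float32, m along the optical axis (not along the pixel's ray), 0 where there is no reading.
- cams.camera_params(name): a dict with "fx", "fy", "cx", "cy" (pixels), "extrinsics" (4x4, takes a point from camera to world coordinates). Camera axes: x right, y down, z forward; pixel columns grow to the right and rows downward; lengths in m; the calibration is good to about 2 mm. A picture is of the moment at which its call begins: read the wrist's pose just before it. camera_params takes no time and is no camera call; for the wrist camera it gives the pose at the moment of the call.
- job.sign_off(): hands the job in; it is judged then, once.
The state is a dict: "time_s": time; "joint_positions": joint angles; "qd": joint speeds; "effort": joint torques, N m; "ee_pos": TCP position; "tcp_rot": TCP orientation; "ft_force": force on the tool from outside, world axes, zero at the start; "ft_torque": the same for the moment, N m; "finger_gap": opening from 0.0 (shut) to 1.0 (fully open); "grasp_force": force on a finger pad.
Only numpy, scipy, OpenCV 4.12 (cv2) and the standard library are available. Lean on these libraries where they do the work, as an engineer would, in place of code of your own. Each camera call takes 0.05 s, during which the arm holds its last target. There are 200 camera calls.

## Working session

There is one attempt and no reset: what is moved stays moved. The work goes in short steps, Python scripts to look and compute and a tool call to move; the robot and the scene stay as the last step left them, time stands still between calls to the robot, and variables do not carry over. Pictures are saved under pics/ and viewed, at most 10 in all, crops included, and the job is handed in when it is done.

Besides the shell and the picture viewer there is one more tool, called after "Emit:" by a JSON object that holds its "name" and its "arguments", one argument or row to a line. move_arm: Moves the arm, as the interface text tells. Its arguments: {"type":"object","properties":{"rows":{"type":"array"},"grip":{"type":"number"},"force":{"type":"number"}},"required":["rows"]}

```bash
mkdir -p pics
cat > h.py <<'E'
import numpy as np, cv2
from plant import monitor, cams, job
def shot(name, out):
    p=cams.camera_params(name); im,d=cams.get_image(name)
    cv2.imwrite(f'pics/{out}.png', im[:,:,::-1]); np.savez(f'pics/{out}.npz',im=im,d=d,E=p['extrinsics'],K=[p['fx'],p['fy'],p['cx'],p['cy']])
    return im,d,p
def load(out):
    z=np.load(f'pics/{out}.npz'); return z['im'],z['d'],z['E'],z['K']
def cloud(out):
    im,d,E,K=load(out); v,u=np.mgrid[:d.shape[0],:d.shape[1]]
    P=np.stack([(u-K[2])/K[0]*d,(v-K[3])/K[1]*d,d,np.ones_like(d)],-1)@E.T
    return im,d,P[...,:3]
def ray(out,u,v,z):
    im,d,E,K=load(out); r=E[:3,:3]@np.array([(u-K[2])/K[0],(v-K[3])/K[1],1]); return E[:3,3]+r*(z-E[2,3])/r[2]
E
python3 - <<'E'
from h import *
a=shot('top','top1')[0]; b=shot('scene','scene1')[0]
s=monitor.observe(); print(s['time_s'],s['ee_pos'],np.round(s['tcp_rot'],3),s['finger_gap'])
c=np.vstack([a,b])[:,:,::-1]
cv2.imwrite('pics/both.png',np.hstack([a,b])[:,:,::-1][:, :1024].copy())
E
```

```text
0.1 [0.234553   0.68523134 0.2302542 ] [[-0.946  0.324 -0.001]
 [ 0.324  0.946 -0.002]
 [-0.    -0.002 -1.   ]] 0.9984640317743785
```

View pics/top1.png

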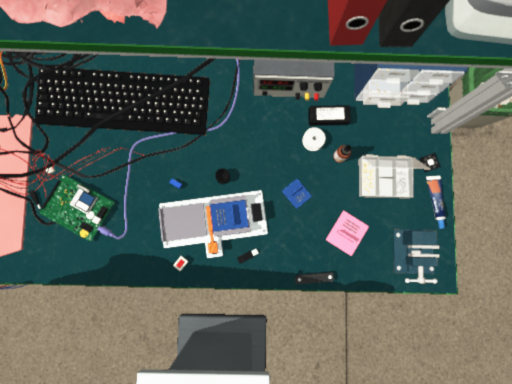

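View pics/scene1.png

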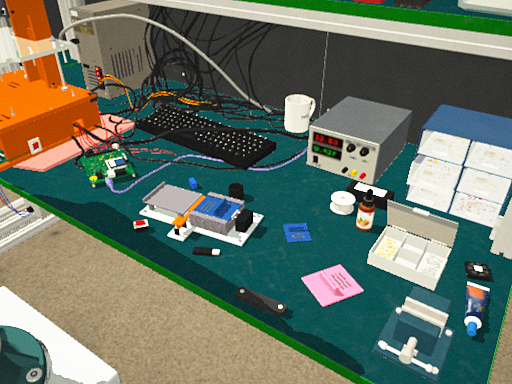

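Top view: the box is at about (213,219), with its ejector at (257,212), orange bar at (211,225) and pad at (213,247). There are three cover candidates: the blue plate in the box (231,216), a loose blue plate (296,193) and a pink plate (347,233). The one in the box fits: it is blue, seated and the larger blue one. I'll confirm that in an enlarged crop and measure.

Run:
```python
from h import *
im,d,P=cloud('top1')
hsv=cv2.cvtColor(im,cv2.COLOR_RGB2HSV)
def comps(m,nm,mn=15):
    n,l,s,c=cv2.connectedComponentsWithStats(m.astype(np.uint8))
    for i in range(1,n):
        if s[i,4]>=mn and 150<c[i][0]<370 and 140<c[i][1]<290:
            q=P[l==i]; pts=np.argwhere(l==i)[:,::-1].astype(np.float32)
            print(nm,np.round(c[i]),s[i,4],np.round(np.median(q,0),3),'zmax',q[:,2].max().round(3),np.round(cv2.minAreaRect(pts)[1:],1))
H,S,V=hsv[...,0],hsv[...,1],hsv[...,2]
comps((H>100)&(H<125)&(S>120)&(V>60),'blue')
comps((H>5)&(H<20)&(S>150)&(V>120),'orange')
# plate outline
box=(np.abs(P[...,2]-.0)>-1)
m=((S<60)&(V>110)).astype(np.uint8)
comps(m,'white/grey',60)
m=((P[...,2]>.012)&(P[...,2]<.08))
comps(m,'raised',15)
cv2.imwrite('pics/crop1.png',cv2.resize(im[150:285,145:365,::-1],None,fx=3.6,fy=3.6,interpolation=cv2.INTER_CUBIC))
print(ray('top1',213,219,.03),load('top1')[2][:3,3],load('top1')[3])
```

```text
Traceback (most recent call last):
ValueError: setting an array element with a sequence. The requested array has an inhomogeneous shape after 1 dimensions. The detected shape was (2,) + inhomogeneous part.
```

Run:
```python
from h import *
im,d,P=cloud('top1')
hsv=cv2.cvtColor(im,cv2.COLOR_RGB2HSV)
def comps(m,nm,mn=15):
    n,l,s,c=cv2.connectedComponentsWithStats(m.astype(np.uint8))
    for i in range(1,n):
        if s[i,4]>=mn and 150<c[i][0]<370 and 140<c[i][1]<290:
            q=P[l==i]; pts=np.argwhere(l==i)[:,::-1].astype(np.float32)
            r=cv2.minAreaRect(pts)
            print(nm,np.round(c[i]),s[i,4],np.round(np.median(q,0),3),'zmax',q[:,2].max().round(3),np.round(r[0],1),np.round(r[1],1),round(r[2],1))
H,S,V=hsv[...,0],hsv[...,1],hsv[...,2]
comps((H>100)&(H<125)&(S>120)&(V>60),'blue')
comps((H>5)&(H<20)&(S>150)&(V>120),'orange')
comps(((S<60)&(V>110)),'white/grey',60)
comps(((P[...,2]>.012)&(P[...,2]<.08)),'raised',15)
cv2.imwrite('pics/crop1.png',cv2.resize(im[150:285,145:365,::-1],None,fx=3.6,fy=3.6,interpolation=cv2.INTER_CUBIC))
print(ray('top1',213,219,.03),load('top1')[2][:3,3],load('top1')[3])
```

```text
blue [175. 183.] 91 [0.607 0.087 0.014] zmax 0.99 [175.5 183. ] [13.4  6.7] 26.6
blue [296. 193.] 490 [ 0.592 -0.22   0.003] zmax 0.99 [296.4 193.3] [24.2 21. ] 50.2
blue [230. 215.] 863 [ 0.528 -0.055  0.034] zmax 0.99 [228.8 215.2] [26.8 34.7] 82.6
orange [340. 153.] 21 [ 0.686 -0.318  0.061] zmax 0.064 [339.6 152.7] [8.9 3.1] 63.4
orange [211. 234.] 176 [ 0.47  -0.009  0.035] zmax 0.041 [211.6 229.5] [45.4  7.4] 86.9
white/grey [206. 221.] 3617 [0.508 0.019 0.027] zmax 0.99 [213.  226.5] [ 61.2 106.7] 82.5
white/grey [180. 263.] 89 [0.411 0.064 0.017] zmax 0.99 [180.1 262.9] [10.3 13.4] 38.7
raised [341. 154.] 183 [ 0.683 -0.323  0.059] zmax 0.08 [341.3 153.8] [12.7 17.7] 45.0
raised [222. 176.] 131 [ 0.628 -0.028  0.021] zmax 0.034 [222. 176.] [14. 14.] 90.0
raised [175. 184.] 56 [0.606 0.087 0.015] zmax 0.019 [174.7 183.3] [11.1  5. ] 31.0
raised [295. 191.] 18 [ 0.595 -0.215  0.015] zmax 0.017 [295.  190.9] [ 1.4 12.8] 51.3
raised [229. 218.] 1857 [ 0.525 -0.051  0.035] zmax 0.055 [233.3 224. ] [54.8 58.1] 82.6
raised [182. 222.] 1550 [0.508 0.063 0.03 ] zmax 0.039 [181.8 222.3] [34.2 46.1] 82.6
raised [346. 236.] 57 [ 0.485 -0.344  0.02 ] zmax 0.025 [346.1 236.4] [20.   2.8] 31.6
raised [180. 264.] 111 [0.407 0.065 0.018] zmax 0.025 [179.8 263.5] [ 8.7 12.5] 38.7
raised [314. 278.] 339 [ 0.379 -0.266  0.015] zmax 0.02 [313.9 278.3] [ 9.2 38.3] 85.4
[ 0.5178     -0.01298865  0.03      ] [ 0.45968876 -0.10354555  0.98951149] [388.8088068  388.8088068  258.77401886 192.07707236]
```

View pics/crop1.png

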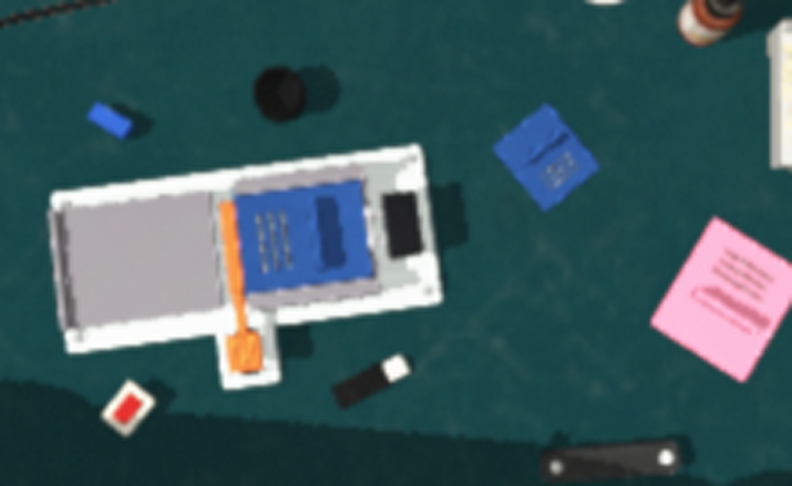

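Confirmed: the cover is the blue plate at crop (305,240), lying behind the orange bar. It's larger than the loose blue plate at crop (545,157), and the pink plate is ruled out. The black loupe is at crop (280,95), the relay at (110,120), the stick at (370,380) and the switch at (128,408).

```bash
cat >> h.py <<'E'
def fit(B,W):  # 2D rigid fit box->world
    B=np.array(B)/1000; W=np.array(W); bc,wc=B.mean(0),W.mean(0); b=B-bc; w=W-wc
    th=np.arctan2((b[:,0]*w[:,1]-b[:,1]*w[:,0]).sum(),(b*w).sum()); R=np.array([[np.cos(th),-np.sin(th)],[np.sin(th),np.cos(th)]])
    return th,R,wc-R@bc
def rel(W,s=None):  # world target -> tool-axis shift mm
    s=s or monitor.observe(); return np.round(s['tcp_rot'].T@(np.array(W)-s['ee_pos'])*1000,1)
E
python3 - <<'E'
from h import *
px=lambda u,v:(145+u/3.6-.4,150+v/3.6-.4)
it=[((244,352),.036,(51.5,72)),((229,203),.034,(51.5,-38)),
 ((305,238),.034,(0,0)),((212,192),.0295,(62,-42)),((222,325),.0295,(62,42)),((70,330),.0295,(166,42)),((58,208),.0295,(166,-42))]
W=[ray('top1',*px(*a),z)[:2] for a,z,b in it]; B=[b for *_,b in it]
th,R,t=fit(B,W); print(np.degrees(th),t); print(np.round((np.array(W)-(np.array(B)/1000@R.T+t))*1000,1))
tab=R@[.0515,.072]+t; print('tab',tab); print('rel',rel([*tab,.20]))
E
```

```text
97.87078988976106 [ 0.5231021  -0.05475873]
[[ 4.  -1.2]
 [-4.5 -1.8]
 [ 3.6  1.8]
 [ 0.7 -0.3]
 [-6.6  0.5]
 [ 1.7 -0.2]
 [ 1.   1.2]]
tab [ 0.444728   -0.01360354]
rel [-425.1 -593.1   31.5]
```

Emit:
{"name": "move_arm", "arguments": {
  "rows": [
    {"translation": [-28, -39, 0], "roll": 8},
    {"translation": [-56, -78, 0], "roll": 16},
    {"translation": [-84, -117, 0], "roll": 24},
    {"translation": [-112, -156, 0], "roll": 32},
    {"translation": [-140, -195, 0], "roll": 40}
  ],
  "grip": 0
}}

```text
time_s: 0.6
ee_pos: [0.3043, 0.4539, 0.231]
tcp_rot: [[-0.512, 0.859, -0.0], [0.859, 0.512, -0.001], [-0.0, -0.0, -1.0]]
ft_force: [0.6, 0.1, 0.6]
finger_gap: 0.147
grasp_force: 0.0
```

Run:
```python
from h import *
s=monitor.observe();print(s['time_s'],s['ee_pos'],s['joint_positions'],np.degrees(np.arctan2(s['tcp_rot'][1,1],s['tcp_rot'][0,1])))
print('rel',rel([.4447,-.0136,.2]))
```

```text
0.6 [0.30428271 0.45386662 0.23101288] [-1.25333539  0.37636693  0.24865434  2.02098892 -0.13158138  0.75973489
 -0.38847362] 30.782566447586298
rel [-473.5 -118.6   31.2]
```

Emit:
{"name": "move_arm", "arguments": {
  "rows": [
    {"translation": [-47, -12, 0], "roll": 5},
    {"translation": [-94, -24, 0], "roll": 10},
    {"translation": [-141, -36, 0], "roll": 15},
    {"translation": [-188, -48, 0], "roll": 20},
    {"translation": [-235, -60, 0], "roll": 23}
  ]
}}

```text
time_s: 1.1
ee_pos: [0.3741, 0.222, 0.2313]
tcp_rot: [[-0.139, 0.99, 0.0], [0.99, 0.139, 0.0], [0.0, 0.0, -1.0]]
ft_force: [0.2, -0.2, -0.2]
finger_gap: -0.004
grasp_force: 0.0
```

Run:
```python
from h import *
s=monitor.observe();print(s['time_s'],s['ee_pos'],s['joint_positions'],np.degrees(np.arctan2(s['tcp_rot'][1,1],s['tcp_rot'][0,1])))
print('rel',rel([.4447,-.0136,.2]))
```

```text
1.1 [0.37413806 0.22196882 0.23126475] [-0.98705876  0.24279948  0.41746037  2.24854767 -0.15638913  0.67635084
 -0.31892925] 7.977989615810352
rel [-243.1   37.2   31.3]
```

Emit:
{"name": "move_arm", "arguments": {
  "rows": [
    {"translation": [-49, 7, 0], "roll": 0},
    {"translation": [-97, 15, 0], "roll": 0},
    {"translation": [-146, 22, 10], "roll": 0},
    {"translation": [-194, 30, 20], "roll": 0},
    {"translation": [-241, 37, 30], "roll": 0}
  ]
}}

```text
time_s: 1.6
ee_pos: [0.4451, -0.0113, 0.2011]
tcp_rot: [[-0.141, 0.99, 0.001], [0.99, 0.141, 0.0], [0.0, 0.001, -1.0]]
ft_force: [1.5, 0.2, 0.7]
finger_gap: 0.003
grasp_force: 0.0
```

Emit:
{"name": "move_arm", "arguments": {
  "rows": [
    {"translation": [0, 0, 0], "roll": 0},
    {"translation": [0, 0, 0], "roll": 0},
    {"translation": [0, 0, 0], "roll": 0}
  ]
}}

```text
time_s: 1.9
ee_pos: [0.4443, -0.0083, 0.2012]
tcp_rot: [[-0.143, 0.99, -0.001], [0.99, 0.143, 0.001], [0.001, -0.001, -1.0]]
ft_force: [-0.2, -0.2, 0.2]
finger_gap: 0.003
grasp_force: 0.0
```

Run:
```python
from h import *
s=monitor.observe();print(s['time_s'],s['ee_pos'],np.degrees(np.arctan2(s['tcp_rot'][1,1],s['tcp_rot'][0,1])))
shot('wrist','w1')
```

```text
1.9 [ 0.44432427 -0.00829847  0.20119001] 8.205981311674542
```

View pics/w1.png

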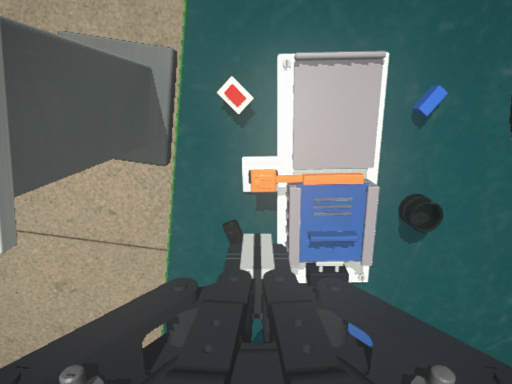

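Wrist view: tab pad at (264,181), catch bar at (333,179), seated cover at (333,221) with its rib at (333,238), deck at (337,115). The usb stick is at (232,232), left of the fingers, and the switch is at (236,95).

Run:
```python
from h import *
im,d,P=cloud('w1'); hsv=cv2.cvtColor(im,cv2.COLOR_RGB2HSV); H,S,V=[hsv[...,i] for i in range(3)]
def rect(m):
    n,l,s,c=cv2.connectedComponentsWithStats(m.astype(np.uint8)); i=1+np.argmax(s[1:,4])
    r=cv2.minAreaRect(np.argwhere(l==i)[:,::-1].astype(np.float32)); return r,s[i],np.median(P[l==i],0).round(4)
o=(H>3)&(H<20)&(S>150)&(V>120); pad=o.copy(); pad[:,279:]=0; pad[300:]=0; bar=o.copy(); bar[:,:302]=0; bar[300:]=0
cv=(H>100)&(H<125)&(S>120)&(V>60); cv[:,:280]=0; cv[270:]=0; cv[:,390:]=0
dk=(S<50)&(V>100)&(V<190)&(abs(P[...,2]-.0295)<.006); dk[175:]=0
out={}
for nm,m,z,b in [('pad',pad,.036,(51.5,72)),('bar',bar,.034,None),('cover',cv,.034,(0,0)),('deck',dk,.0295,(114,0))]:
    r,s,p=rect(m); w=ray('w1',*r[0],z); out[nm]=w[:2]; print(nm,np.round(r[0],1),np.round(r[1],1),round(r[2],1),s,p,w.round(4))
th,R,t=fit([(51.5,72),(0,0),(114,0)],[out[k] for k in('pad','cover','deck')])
print(np.degrees(th),t.round(4)); 
for k,b in (('pad',(51.5,72)),('cover',(0,0)),('deck',(114,0))): print(k,((out[k]-R@(np.array(b)/1000)-t)*1000).round(1))
np.savez('box.npz',R=R,t=t)
tab=R@[.0515,.072]+t; print(tab,rel([*tab,.045]))
```

```text
pad [264.5 180.5] [21. 27.] 90.0 [251 170  28  22 516] [ 0.4511 -0.0126  0.0374] [ 0.4524 -0.0126  0.036 ]
bar [332.5 178.4] [ 9.8 61. ] 88.8 [302 173  62  11 584] [ 0.5204 -0.0007  0.0352] [ 0.5212 -0.0009  0.034 ]
cover [334.2 222. ] [67.  78.3] 1.9 [ 300  184   70   77 4062] [ 0.5323 -0.0531  0.0354] [ 0.5331 -0.0476  0.034 ]
deck [335.7 112. ] [ 88.5 114.1] 2.6 [ 293   53   90  116 6669] [0.5225 0.0705 0.0308] [0.5116 0.0642 0.0295]
101.37401520472885 [ 0.5334 -0.048 ]
pad [-0.3 -0.9]
cover [-0.3  0.4]
deck [0.6 0.5]
[ 0.45269922 -0.01171148] [ -5.2   7.8 156.2]
```

Run:
```python
from h import *
im,d,P=cloud('w1'); hsv=cv2.cvtColor(im,cv2.COLOR_RGB2HSV); H,S,V=[hsv[...,i] for i in range(3)]
def edge(mask,nm,z):
    for side in('L','R'):
        pts=[]
        for v in range(75,160,1):
            u=np.flatnonzero(mask[v]); 
            if len(u): pts.append(ray('w1',u.min()-.5 if side=='L' else u.max()+.5,v,z)[:2])
        pts=np.array(pts); vx,vy,x,y=cv2.fitLine(pts.astype(np.float32),cv2.DIST_HUBER,0,.01,.01).ravel()
        print(nm,side,round(np.degrees(np.arctan2(vy,vx))%180,2),np.round([x,y],4))
pl=(S<60)&(V>120); pl[:,:270]=0; pl[:,400:]=0; pl[150:]=0
edge(pl,'plate',.004)
dk=(S<60)&(V>90)&(V<185); dk[:,:286]=0; dk[:,384:]=0
dk[:,:]&=(P[...,2]>.02)
edge(dk,'deck',.0295)
print(P[115,325:350:8], [V[115,c] for c in(282,290,300,340,376,384)], P[115,[283,300,340,376,384],2].round(3))
# cover edges
cv=((H>100)&(H<125)&(S>120)&(V>60)); cv[:,:280]=0; cv[:,390:]=0
for a in (190,200,210,225): 
    u=np.flatnonzero(cv[a]); print(a,u.min(),u.max(), ray('w1',u.min()-.5,a,.034)[:2].round(4),ray('w1',u.max()+.5,a,.034)[:2].round(4))
for c in (310,325,345,355):
    v=np.flatnonzero(cv[:275,c]); print(c,v.min(),v.max(),ray('w1',c,v.min()-.5,.034)[:2].round(4),ray('w1',c,v.max()+.5,.034)[:2].round(4))
im2,d2,P2=cloud('top1')
m=((P2[...,2]>.024)&(P2[...,2]<.034)); m[:,:163]=0;m[:,205:]=0;m[:190]=0;m[250:]=0
q=P2[m][:,:2].astype(np.float32); print(cv2.minAreaRect(q*1000))
```

```text
plate L 98.16 [0.4551 0.0563]
plate R 99.21 [0.5683 0.0711]
deck L 44.77 [0.4984 0.0523]
deck R 98.8 [0.5528 0.0648]
[[0.5016025  0.05989981 0.03034755]
 [0.50912519 0.06101907 0.03134108]
 [0.51726355 0.06212596 0.02980224]
 [0.52494502 0.06324088 0.03011397]] [np.uint8(254), np.uint8(254), np.uint8(192), np.uint8(187), np.uint8(179), np.uint8(100)] [0.008 0.031 0.031 0.031 0.001]
190 317 365 [ 0.5074 -0.0154] [ 0.5577 -0.0082]
200 302 365 [ 0.494  -0.0283] [ 0.5603 -0.0188]
210 302 364 [ 0.496  -0.0392] [ 0.5619 -0.0297]
225 301 363 [ 0.4981 -0.0562] [ 0.5649 -0.0465]
310 186 260 [ 0.4998 -0.0116] [ 0.5162 -0.0964]
325 186 260 [ 0.5152 -0.0094] [ 0.5327 -0.094 ]
345 185 260 [ 0.5354 -0.0054] [ 0.5546 -0.0908]
355 185 260 [ 0.5456 -0.0039] [ 0.5656 -0.0892]
((508.4906311035156, 60.47287368774414), (83.9833984375, 106.70785522460938), 9.027158737182617)
```

Emit:
{"name": "move_arm", "arguments": {
  "rows": [
    {"translation": [-5, 8, 45], "roll": 0},
    {"translation": [-5, 8, 90], "roll": 0},
    {"translation": [-5, 8, 135], "roll": 0},
    {"translation": [-5, 8, 155], "roll": 0},
    {"translation": [-5, 8, 155], "roll": 0}
  ]
}}

```text
time_s: 2.45
ee_pos: [0.4516, -0.0112, 0.0442]
tcp_rot: [[-0.144, 0.989, -0.005], [0.99, 0.144, 0.001], [0.002, -0.005, -1.0]]
ft_force: [-1.1, 0.0, 1.2]
finger_gap: -0.002
grasp_force: 0.0
```

Run:
```python
from h import *
s=monitor.observe();print(s['time_s'],s['ee_pos'],s['ft_force'],np.degrees(np.arctan2(s['tcp_rot'][1,1],s['tcp_rot'][0,1])))
a=shot('wrist','w2')[0];b=shot('scene','s2')[0]
cv2.imwrite('pics/c2.png',np.hstack([a[120:360,140:400],b[170:250,130:270][:, :]if 0 else cv2.resize(b[170:250,130:270],(420,240))])[:,:,::-1])
```

```text
2.45 [ 0.45160008 -0.01122507  0.04416646] [-1.0690898   0.00264924  1.21887976] 8.305963222966259
```

View pics/c2.png

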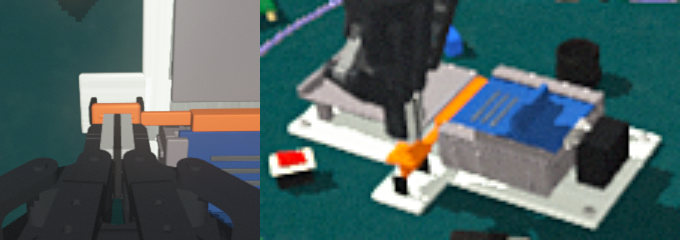

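The wrist crop shows the shut fingertips at (118,118), centred over the orange pad (92–142). Now I'll press.

Emit:
{"name": "move_arm", "arguments": {
  "rows": [
    {"translation": [0, 0, 5], "roll": 0},
    {"translation": [0, 0, 9], "roll": 0},
    {"translation": [0, 0, 11], "roll": 0},
    {"translation": [0, 0, 13], "roll": 0},
    {"translation": [0, 0, 13], "roll": 0}
  ]
}}

```text
time_s: 3.05
ee_pos: [0.4539, -0.0131, 0.0336]
tcp_rot: [[-0.141, 0.99, 0.001], [0.99, 0.141, 0.0], [0.0, 0.001, -1.0]]
ft_force: [0.3, 1.3, 1.9]
finger_gap: -0.0
grasp_force: 1.1
```

```bash
cat >> h.py <<'E'
def edges(name):
    im,d,P=cloud(name); hsv=cv2.cvtColor(im,cv2.COLOR_RGB2HSV); H,S,V=[hsv[...,i] for i in range(3)]
    c=((H>100)&(H<125)&(S>120)&(V>60)).astype(np.uint8); n,l,s,ce=cv2.connectedComponentsWithStats(c)
    for i in range(1,n):
        if s[i,4]>300: print(name,s[i],np.median(P[l==i],0).round(4))
E
python3 - <<'E'
from h import *
s=monitor.observe();print(s['time_s'],s['ee_pos'],s['ft_force'])
shot('top','t3');edges('top1');edges('t3')
E
```

```text
3.05 [ 0.45388864 -0.01306543  0.03357   ] [0.26503662 1.31582536 1.93270473]
top1 [354  65  23  30 399] [ 0.8762 -0.3711  0.0716]
top1 [282 178  30  31 490] [ 0.5917 -0.22    0.0033]
top1 [211 200  37  31 863] [ 0.5281 -0.055   0.0344]
t3 [354  65  23  30 405] [ 0.8771 -0.3711  0.0713]
t3 [282 178  30  31 489] [ 0.5919 -0.2202  0.0031]
t3 [211 200  37  32 867] [ 0.5275 -0.0547  0.0344]
```

Emit:
{"name": "move_arm", "arguments": {
  "rows": [
    {"translation": [0, 0, 2], "roll": 0},
    {"translation": [0, 0, 4], "roll": 0},
    {"translation": [0, 0, 4], "roll": 0},
    {"translation": [0, 0, 4], "roll": 0}
  ]
}}

```text
time_s: 3.5
ee_pos: [0.4535, -0.0135, 0.0292]
tcp_rot: [[-0.141, 0.99, 0.0], [0.99, 0.141, -0.0], [-0.0, 0.0, -1.0]]
ft_force: [0.5, 0.8, 1.2]
finger_gap: -0.0
grasp_force: 0.6
```

Run:
```python
from h import *
s=monitor.observe();print(s['time_s'],s['ee_pos'],s['ft_force'])
shot('top','t4');edges('t4')
```

```text
3.5 [ 0.45353746 -0.01345274  0.0291919 ] [0.46753363 0.81031853 1.2327428 ]
t4 [354  65  23  30 402] [ 0.877  -0.3712  0.0714]
t4 [282 178  30  31 489] [ 0.5919 -0.22    0.0032]
t4 [207 201  37  31 822] [ 0.5286 -0.0477  0.0343]
```

The cover has kicked about 10 mm to +x: its left edge went from column 211 to 207, and the force dropped. I'll lift off and move behind the rib.

Emit:
{"name": "move_arm", "arguments": {
  "rows": [
    {"translation": [0, 0, -30], "roll": 0},
    {"translation": [0, 0, -70], "roll": 0},
    {"translation": [-25, 25, -90], "roll": 0},
    {"translation": [-50, 50, -90], "roll": 0},
    {"translation": [-72, 72, -90], "roll": 0}
  ]
}}

```text
time_s: 4.05
ee_pos: [0.5359, -0.0752, 0.1203]
tcp_rot: [[-0.141, 0.99, 0.002], [0.99, 0.141, -0.0], [-0.001, 0.001, -1.0]]
ft_force: [0.7, -0.3, -0.7]
finger_gap: 0.001
grasp_force: 0.0
```

Emit:
{"name": "move_arm", "arguments": {
  "rows": [
    {"translation": [0, 0, 0], "roll": 0},
    {"translation": [0, 0, 0], "roll": 0},
    {"translation": [0, 0, 0], "roll": 0},
    {"translation": [0, 0, 0], "roll": 0}
  ],
  "grip": 20
}}

```text
time_s: 4.45
ee_pos: [0.5332, -0.0735, 0.1189]
tcp_rot: [[-0.142, 0.99, -0.002], [0.99, 0.142, 0.001], [0.001, -0.002, -1.0]]
ft_force: [0.2, 0.4, -0.5]
finger_gap: 0.232
grasp_force: 0.0
```

Run:
```python
from h import *
s=monitor.observe();print(s['time_s'],s['ee_pos'],s['ft_force'],s['finger_gap'],np.degrees(np.arctan2(s['tcp_rot'][1,1],s['tcp_rot'][0,1])))
shot('wrist','w5');shot('top','t5');edges('t5')
```

```text
4.45 [ 0.53315832 -0.07352495  0.11885002] [ 0.23069714  0.38939444 -0.51248663] 0.23184658746610032 8.154932713629046
t5 [354  65  23  30 402] [ 0.8776 -0.3712  0.0709]
t5 [282 179  30  30 487] [ 0.5918 -0.22    0.0034]
```

View pics/w5.png

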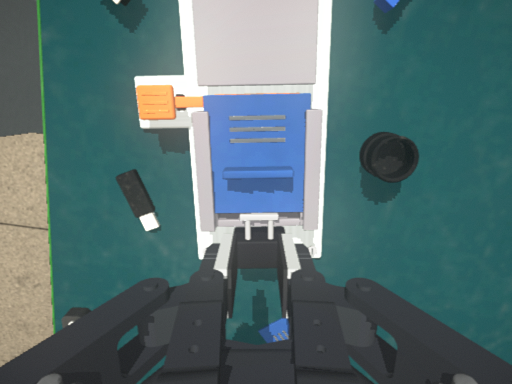

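The cover has slid over the catch bar. Its plate spans rows 93–215 and the rib is at (258,173). The fingers are at (228,240) and (290,240), so the rib lies ahead between their lines.

Run:
```python
from h import *
o=np.array([.531,-.0505]);th=np.radians(98.5);R=np.array([[np.cos(th),-np.sin(th)],[np.sin(th),np.cos(th)]])
b=lambda w:((R.T@(w[:2]-o))*1000).round(1)
for nm,p,z in [('rib L',(224,178),.05),('rib R',(293,178),.05),('cov lead',(257,93.5),.034),('cov rear',(258,215),.034),('lip L',(194,170),.039),('lip R',(320,170),.039),('pad',(157,102),.032),('deck start',(257,85),.0295)]:
    w=ray('w5',*p,z); print(nm,w.round(4),b(w))
im,d,P=cloud('w5'); 
for v in range(160,190,3): print(v,P[v,258].round(4),b(P[v,258]))
s=monitor.observe(); print('tcp',b(s['ee_pos']), 'angle',8.15)
print('down/fwd', [rel([*(o+R@[x/1000,0]),.041]) for x in (-22,90)])
```

```text
rib L [ 0.5071 -0.0566  0.05  ] [-2.5 24.5]
rib R [ 0.5551 -0.0497  0.05  ] [ -2.8 -23.9]
cov lead [0.522 0.003 0.034] [54.3  1. ]
cov rear [ 0.5355 -0.0864  0.034 ] [-36.2   0.8]
lip L [ 0.4838 -0.0565  0.039 ] [ 1.  47.5]
lip R [ 0.5752 -0.0434  0.039 ] [  0.5 -44.8]
pad [ 0.4523 -0.0127  0.032 ] [49.1 72.2]
deck start [0.5211 0.0088 0.0295] [60.1  1. ]
160 [ 0.5293 -0.0432  0.0351] [7.4 0.6]
163 [ 0.5296 -0.0454  0.0355] [5.3 0.6]
166 [ 0.53   -0.0478  0.0347] [2.9 0.6]
169 [ 0.5299 -0.0474  0.0473] [3.2 0.6]
172 [ 0.5301 -0.0487  0.0512] [1.9 0.6]
175 [ 0.5304 -0.0508  0.0512] [-0.2  0.6]
178 [ 0.5307 -0.0529  0.051 ] [-2.4  0.6]
181 [ 0.5316 -0.0588  0.0362] [-8.2  0.7]
184 [ 0.532  -0.0615  0.0344] [-11.    0.7]
187 [ 0.5323 -0.0639  0.0341] [-13.5   0.7]
tcp [-23.4   0.7] angle 8.15
down/fwd [array([ 1.3,  0.8, 78.1]), array([1.133e+02, 1.000e-01, 7.810e+01])]
```

Emit:
{"name": "move_arm", "arguments": {
  "rows": [
    {"translation": [0, 0, 35], "roll": 0},
    {"translation": [0, 0, 65], "roll": 0},
    {"translation": [0, 0, 75], "roll": 0},
    {"translation": [0, 0, 78], "roll": 0},
    {"translation": [0, 0, 78], "roll": 0}
  ]
}}

```text
time_s: 5.05
ee_pos: [0.5349, -0.0745, 0.0416]
tcp_rot: [[-0.141, 0.99, 0.0], [0.99, 0.141, -0.0], [-0.0, 0.0, -1.0]]
ft_force: [-0.3, -0.7, -0.1]
finger_gap: 0.231
grasp_force: 0.0
```

Emit:
{"name": "move_arm", "arguments": {
  "rows": [
    {"translation": [5, 0, 0], "roll": 0},
    {"translation": [10, 0, 0], "roll": 0},
    {"translation": [15, 0, 0], "roll": 0},
    {"translation": [22, 0, 0], "roll": 0},
    {"translation": [30, 0, 0], "roll": 0}
  ]
}}

```text
time_s: 5.55
ee_pos: [0.531, -0.0446, 0.0418]
tcp_rot: [[-0.141, 0.99, 0.001], [0.99, 0.141, -0.001], [-0.001, 0.001, -1.0]]
ft_force: [0.4, -1.2, 0.9]
finger_gap: 0.237
grasp_force: 0.8
```

```bash
cat >> h.py <<'E'
o=np.array([.531,-.0505]);th=np.radians(98.5);R=np.array([[np.cos(th),-np.sin(th)],[np.sin(th),np.cos(th)]])
b=lambda w:((R.T@(w[:2]-o))*1000).round(1)
def cov(name):
    im,d,P=cloud(name); hsv=cv2.cvtColor(im,cv2.COLOR_RGB2HSV); H,S,V=[hsv[...,i] for i in range(3)]
    m=(H>100)&(H<125)&(S>120)&(V>60)&(P[...,2]>.02)&(P[...,2]<.06)&(P[...,1]>-.12)&(P[...,1]<.2)&(P[...,0]>.45)&(P[...,0]<.6)
    q=P[m]; B=(q[:,:2]-o)@R*1000; print('cover box min/max',np.percentile(B,[1,99],0).round(1).tolist(),'z',np.percentile(q[:,2],[2,20,50,80,98]).round(4),m.sum())
E
python3 - <<'E'
from h import *
s=monitor.observe();print(s['time_s'],s['ee_pos'],b(s['ee_pos']),s['ft_force'],s['finger_gap'])
shot('wrist','w6');cov('w6')
E
```

```text
5.55 [ 0.53101596 -0.04455643  0.04177681] [ 5.9 -0.9] [ 0.38395077 -1.17654229  0.92475474] 0.2373055764782007
cover box min/max [[-10.5, -35.3], [73.2, 35.1]] z [0.0341 0.0349 0.0355 0.0362 0.0515] 18626
```

Pushing works: the leading edge is at 73 mm (from 54) and lying flat. About 80 mm remain.

Emit:
{"name": "move_arm", "arguments": {
  "rows": [
    {"translation": [9, 0, 0], "roll": 0},
    {"translation": [18, 0, 0], "roll": 0},
    {"translation": [27, 0, 0], "roll": 0},
    {"translation": [36, 0, 0], "roll": 0},
    {"translation": [45, 0, 0], "roll": 0}
  ]
}}

```text
time_s: 6.1
ee_pos: [0.5238, 0.0009, 0.0412]
tcp_rot: [[-0.141, 0.99, -0.001], [0.99, 0.141, 0.0], [0.0, -0.001, -1.0]]
ft_force: [-0.2, -0.7, -0.1]
finger_gap: 0.233
grasp_force: 0.4
```

Emit:
{"name": "move_arm", "arguments": {
  "rows": [
    {"translation": [9, 0, 0], "roll": 0},
    {"translation": [17, 0, 0], "roll": 0},
    {"translation": [24, 0, 0], "roll": 0},
    {"translation": [30, 0, 0], "roll": 0},
    {"translation": [34, 0, 0], "roll": 0}
  ]
}}

```text
time_s: 6.6
ee_pos: [0.5193, 0.0341, 0.0413]
tcp_rot: [[-0.141, 0.99, -0.0], [0.99, 0.141, 0.0], [0.0, -0.0, -1.0]]
ft_force: [0.5, -1.4, -0.8]
finger_gap: 0.235
grasp_force: 0.4
```

Run:
```python
from h import *
s=monitor.observe();print(s['time_s'],s['ee_pos'],b(s['ee_pos']),s['ft_force'],s['finger_gap'])
shot('wrist','w7');cov('w7')
```

```text
6.6 [0.51931983 0.03411736 0.04130556] [85.4 -1. ] [ 0.50090973 -1.37217283 -0.80148198] 0.23480819521680626
cover box min/max [[68.9, -36.2], [152.7, 37.1]] z [0.0336 0.0344 0.035  0.0357 0.051 ] 19999
```

View pics/w7.png

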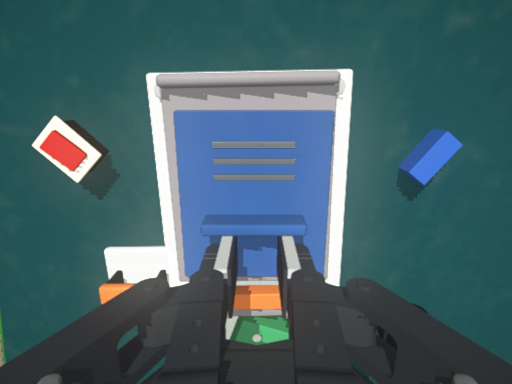

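The cover lies on the deck with its leading edge at row 110 (end stop at row 80) and its rear clear of the orange bar at (257,297). I'll back off, lift and verify.

Emit:
{"name": "move_arm", "arguments": {
  "rows": [
    {"translation": [-4, 0, 0], "roll": 0},
    {"translation": [-6, 0, 0], "roll": 0},
    {"translation": [-6, 0, -20], "roll": 0},
    {"translation": [-6, 0, -60], "roll": 0},
    {"translation": [-6, 0, -105], "roll": 0}
  ]
}}

```text
time_s: 7.15
ee_pos: [0.5191, 0.0267, 0.1465]
tcp_rot: [[-0.14, 0.99, -0.003], [0.99, 0.139, -0.001], [-0.0, -0.004, -1.0]]
ft_force: [1.0, -0.2, 1.0]
finger_gap: 0.236
grasp_force: 0.0
```

Emit:
{"name": "move_arm", "arguments": {
  "rows": [
    {"translation": [-45, 0, -40], "roll": 0},
    {"translation": [-90, 0, -60], "roll": 0},
    {"translation": [-130, 0, -60], "roll": 0},
    {"translation": [-130, 0, -60], "roll": 0},
    {"translation": [-130, 0, -60], "roll": 0}
  ]
}}

```text
time_s: 7.65
ee_pos: [0.5381, -0.1033, 0.2066]
tcp_rot: [[-0.136, 0.991, 0.0], [0.991, 0.136, -0.0], [-0.0, 0.0, -1.0]]
ft_force: [0.1, -0.2, 0.4]
finger_gap: 0.234
grasp_force: 0.0
```

Run:
```python
from h import *
s=monitor.observe();print(s['time_s'],s['ee_pos'],b(s['ee_pos']),s['ft_force'],np.abs(s['qd']).max())
shot('wrist','w8');cov('w8')
im,d,P=cloud('w8'); print([ (n,b(ray('w8',0,0,0))) for n in ['x']][:0])
```

```text
7.65 [ 0.53812188 -0.10333222  0.20659651] [-53.3   0.8] [ 0.11776603 -0.16770495  0.41871549] 0.04909402219275308
cover box min/max [[67.0, -35.8], [105.0, 36.8]] z [0.0333 0.0343 0.035  0.0359 0.0515] 2836
[]
```

View pics/w8.png

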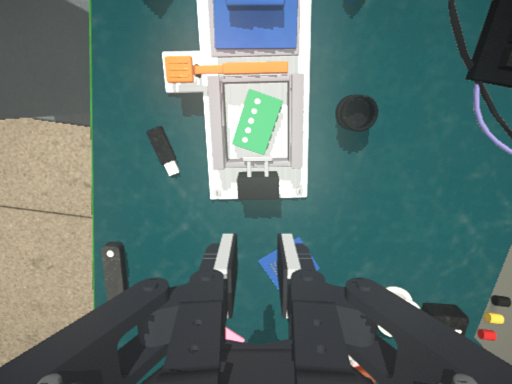

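The seat is empty and shows the green terminals. The bar at (255,68) has sprung back up ahead of the cover's rear edge (row 50), which lies flat. The loupe and stick look undisturbed, and the arm is clear.

```bash
python3 -c "
from plant import job
print(job.sign_off())"
```

```text
the job is handed in; nothing more can be done
None
```

Done and handed in: the tab was pressed, the cover released and was pushed past the catch bar, and it now lies flat on the rest deck (centre about box x 111 mm) with the small parts undisturbed as far as the wrist pictures show.

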